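Cull the picture frame that rocks on the flat plate

TASK

Two small wooden picture frames have been laid on the dark steel flat plate; one is twisted, so that one of its corners stands up off the plate. Press that raised corner down onto the plate to see the frame rock, then take the twisted frame off by one of its rails and lay it, without dropping it, flat in the middle of the empty grey tray. Leave the flat frame where it lies.

Things in the scene. Friction and masses are not known exactly. Their poses are not given: they have to be found in the camera images.
- warped_frame: Twisted frame, light wood, 140 (its x) by 110 mm (y) outside, rails 18 wide, 15 thick, 0.12 kg, on a dark steel plate 30 mm high. Origin: its centre, level with the plate's top at the start, z up. Only its +x+y corner is raised: underside 20 mm off the plate; the +x and +y rails climb to it, their middles (61 mm along x, 46 mm along y from the centre) 10 mm up; other rails touch the plate.
- high_corner (a point): Middle of the raised corner's top face, 61 and 46 mm along x, y from the frame's centre: 65 mm above the table at the start, 45 mm when pressed down. Pressed, the frame rocks freely (0.27 rad) until this corner touches the plate, and stays so: then the opposite (-x-y) corner is 20 mm up and the middles of the -x and -y rails 10 mm up.
- flat_frame: The good frame, of the same wood and size, beside the other on the same plate (240 x 420 mm, its top 30 mm above the table), all four corners down. Origin: centre of its underside, z up.
- cull_tray: Empty square grey tray, fixed on the table, 260 x 260 mm outside, walls 5 mm thick and 30 mm high, floor 5 mm above the table. Origin: centre of its underside, z up.
Not all that is in view belongs to the job. There is more than one size of the warped_frame; the job needs the largest.

How it is judged:
By the outcome, as a careful person would: the job done as asked, in the order asked, and still so for the second after the job is handed in, with the robot touching nothing.
It also fails if it takes over 51 s, if anything falls off the work surface, if the arm or the gripper's body presses on something with over 40 N, if the wrist force passes 120 N, or if a joint passes its speed limit or range.

ROBOT

A 6-joint arm with a two-finger parallel gripper is mounted at the origin on the work surface. World frame = base frame: x ahead of the robot, y to its left, z up, the work surface at z = 0. Lengths are in mm, angles in rad, forces in N, time in s.
With the tool pointing down it reaches from about 275 to 750 mm from the base axis. Payload 10.2 kg.
Tool frame: the origin (TCP) lies midway between the tips of the shut fingers; the grasp point (between the pads) lies 19 mm behind it; x points along the fingers, y is the direction in which the jaws open and shut, and the axes are right-handed (so a half turn about x gives the same grasp; the last joint's range is limited). The gripper opens to 85 mm and grips with 20 to 120 N. Pads are 22 mm wide; open, the fingers measure 114 mm over their backs; the gripper's body (76 mm by 85 mm) begins 54 mm behind the grasp point. The pads swing forward as they close: fully open they stand 13 mm farther back than shut.
Start: joints at [0.891, 0.313, 1.498, -0, 1.331, -0.223], TCP at [231.579, 471.171, 231.294] pointing down, gripper open.
Joint ranges: [-2.94, 2.94], [-0.97, 2.17], [0.19, 2.56], [-1.23, 4.37], [0.02, 3.11], [-2.88, 2.88]. Speed limits (rad/s): [2.39, 2.39, 3.01, 3.14, 3.14, 3.14].

INTERFACE

Orientations are given as a unit quaternion [w, x, y, z].
In Python, from rig import sense, capture, get_calibration, finish_job gives the robot as it stands.
- The arm moves only by the tool jog_arm, never from a script. Its argument "increments" is a list of rows, each an object of numbers: "rx", "ry", "rz": the turn, a rotation vector about the tool's x, y, z in rad; "x", "y", "z": the shift along the tool's x, y, z in mm; "hand": the finger opening in mm, from 0 to 85.4. A call has 1 to 5 rows; each row shifts and turns the commanded pose from where the row before left it, along the tool's axes as they then stand; what a row does not reach is not made up. A row lasts 1/8 s, in which the tool goes at most 62.5 mm and 10.7 degrees, less where a joint would pass 70% of its speed; a pose out of reach is approached as far as the arm can. A call with a gripper value outside its range is refused whole. The fingers move at their own pace and stop on an object; "force" is the grip in N (left out, the last holds). Time passes only in rows, so rows that do not move let the fingers close. It gives the time, the measured TCP pose, the force and the opening at its end, in the units of the state.
- sense(): the state, without advancing time (a new reading comes with each control period).
- capture(name): name is "side" or "top" or "wrist"; returns the picture (400x640x3 uint8, red, green, blue); there is no depth.
- get_calibration(name): a dict with "camera_matrix" (3x3 intrinsics, pixels), "R" (3x3) and "t" (3): a world point X has camera coordinates R X + t; the wrist camera has in their place "T_tool_cam" (4x4, takes a point from camera to tool coordinates, whose origin is the TCP and whose axes are the tool frame's). Camera axes: x right, y down, z forward; pixel columns grow to the right and rows downward; lengths in mm; the calibration is good to about 2 mm. A picture is of the moment at which its call begins: read the wrist's pose just before it. get_calibration takes no time and is no camera call.
- finish_job(): hands the job in, once; it reports no verdict.
The state is a dict: "time_s": time; "joints": joint angles; "dq": joint speeds; "tau": joint torques, N m; "eef_pos": TCP position; "ee_rot": TCP orientation; "force": force on the tool from outside, world axes, zero at the start; "wrist_torque": the same for the moment, N m; "grip_width": opening from 0.0 (shut) to 1.0 (fully open).
Only numpy, scipy, OpenCV 4.12 (cv2) and the standard library are available. Lean on these libraries where they do the work, as an engineer would, in place of code of your own. Each camera call takes 0.05 s, during which the arm holds its last target.

## Working session

There is one attempt and no reset: what is moved stays moved. The work goes in short steps, Python scripts to look and compute and a tool call to move; the robot and the scene stay as the last step left them, time stands still between calls to the robot, and variables do not carry over. Pictures are saved under pics/ and viewed, and the job is handed in when it is done.

Besides the shell and the picture viewer there is one more tool, called after "Request:" as name(argument=value, ...) on one line, values as JSON. jog_arm: Moves the arm, as the interface text tells. Its arguments: {"type":"object","properties":{"increments":{"type":"array","items":{"type":"object","properties":{"rx":{"type":"number"},"ry":{"type":"number"},"rz":{"type":"number"},"x":{"type":"number"},"y":{"type":"number"},"z":{"type":"number"},"hand":{"type":"number"}}}},"force":{"type":"number"}},"required":["increments"]}

```bash
ls; mkdir -p pics; python3 - <<'E'
from rig import *
import cv2,numpy as np
s=sense();print(s)
for n in("top","side"):
    cv2.imwrite(f"pics/{n}0.png",capture(n)[...,::-1]);print(n,get_calibration(n))
print(get_calibration("wrist"))
E
```

```text
pics
{'time_s': 0.0, 'joints': array([ 8.90609541e-01,  3.13466800e-01,  1.49846367e+00,  2.14758371e-05,
        1.33100516e+00, -2.23369749e-01]), 'dq': array([-0.00186838, -0.00032093, -0.00157957,  0.00101583,  0.00143305,
       -0.00032831]), 'tau': array([ 3.52861412e-05, -4.12260318e+01, -2.59744692e+01, -1.55366829e-04,
        4.10754903e-03,  1.72746052e-06]), 'eef_pos': array([231.39400125, 470.95848764, 230.71647631]), 'ee_rot': array([ 0.6885273 ,  0.1596863 ,  0.68895515, -0.16053422]), 'force': array([ 0.12316367, -0.26636507,  0.91298707]), 'wrist_torque': array([ 0.02422137, -0.03012719, -0.00407087]), 'grip_width': 0.9987724218703774}
top {'camera_matrix': array([[431.27251464,   0.        , 316.73327418],
       [  0.        , 431.27251464, 193.93755179],
       [  0.        ,   0.        ,   1.        ]]), 'R': array([[-1.64121363e-02, -9.99864237e-01, -1.46620953e-03],
       [-9.96723077e-01,  1.64767063e-02, -7.91936021e-02],
       [ 7.92070088e-02,  1.61668689e-04, -9.96858176e-01]]), 't': array([   6.20568534,  434.19751537, 1057.22397904])}
side {'camera_m
[... 237 characters left out ...]
3.32575051e-01, -5.00248700e-01, -7.99465493e-01],
       [ 4.41765691e-01,  6.66324636e-01, -6.00711706e-01]]), 't': array([-365.95174105,  190.85963491,  782.0536889 ])}
{'camera_matrix': array([[317.32811268,   0.        , 322.07344157],
       [  0.        , 317.32811268, 194.56895641],
       [  0.        ,   0.        ,   1.        ]]), 'T_tool_cam': array([[-4.22381928e-04, -2.84552871e-01,  9.58660255e-01,
        -1.42701898e+02],
       [ 9.99999752e-01,  4.20493805e-04,  5.65408380e-04,
        -5.95904171e-02],
       [-5.63999277e-04,  9.58660256e-01,  2.84552623e-01,
        -7.31813133e+01],
       [ 0.00000000e+00,  0.00000000e+00,  0.00000000e+00,
         1.00000000e+00]])}
```

View pics/top0.png

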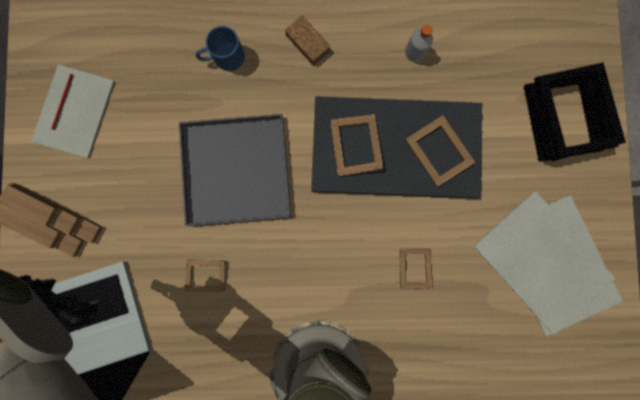

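View pics/side0.png

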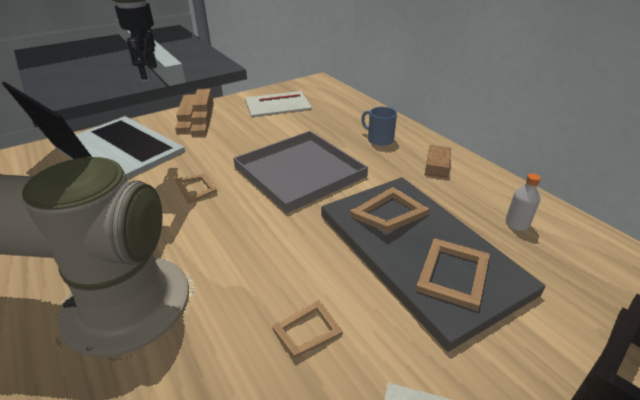

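The top view shows two frames on the plate, at about (357,145) and (440,150), and smaller decoys on the table at (206,275) and (416,268). The tray is at (237,170). I'll enlarge crops of the two plate frames to see which one is twisted.

```bash
python3 - <<'E'
import cv2,numpy as np
a=cv2.imread("pics/top0.png")[90:205,305:490];b=cv2.imread("pics/side0.png")[175:320,335:505]
cv2.imwrite("pics/c0.png",cv2.convertScaleAbs(cv2.resize(a,None,fx=4.3,fy=4.3,interpolation=2),alpha=1.6))
cv2.imwrite("pics/c1.png",cv2.convertScaleAbs(cv2.resize(b,None,fx=4,fy=4,interpolation=2),alpha=1.4))
E
```

```text
(no output)
```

View pics/c0.png

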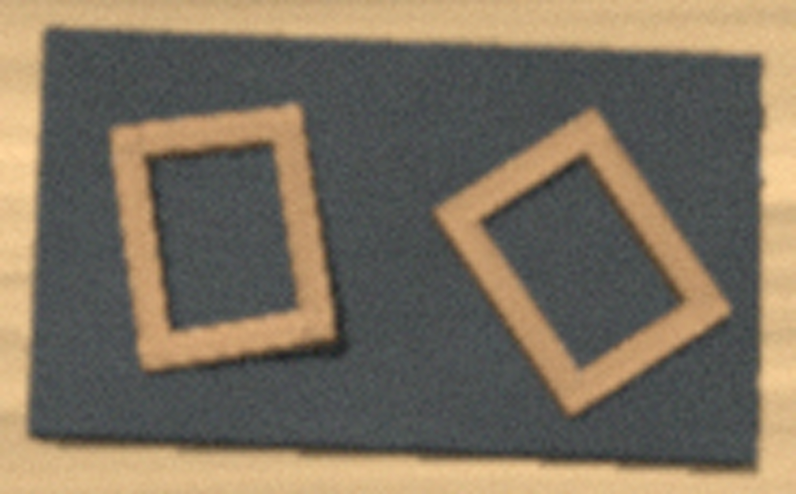

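View pics/c1.png

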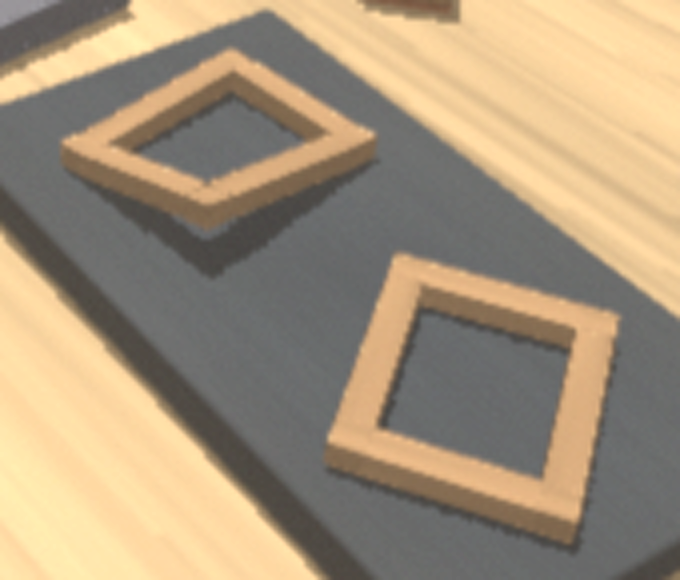

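The twisted frame is the left one, at top (357,145) and side (390,207). Its corner at top (383,168), side (387,226), stands clear of its shadow. The frame at (440,150) lies flat with all corners down, and the table ones are too small. Next I'll fit its pose and the tray's.

```bash
cat > h.py <<'E'
import numpy as np,cv2
from rig import *
from scipy.spatial.transform import Rotation as R
from scipy.optimize import least_squares
def proj(n,P):
    c=get_calibration(n);X=np.asarray(P)@c["R"].T+c["t"];u=X@c["camera_matrix"].T;return u[:,:2]/u[:,2:]
def ray(n,uv,z):
    c=get_calibration(n);d=c["R"].T@np.linalg.solve(c["camera_matrix"],[*uv,1]);o=-c["R"].T@c["t"];return o+d*(z-o[2])/d[2]
def T():
    s=sense();q=s["ee_rot"];return s,R.from_quat([q[1],q[2],q[3],q[0]]).as_matrix(),s["eef_pos"]
E
python3 - <<'E'
from h import *
C=np.array([[70,55,65],[70,-55,45],[-70,-55,45],[-70,55,45.]])
def W(p):
    c,s=np.cos(p[2]),np.sin(p[2]);return np.c_[c*C[:,0]-s*C[:,1]+p[0],s*C[:,0]+c*C[:,1]+p[1],C[:,2]]
ot=np.array([[383.4,168.6],[338.7,176],[331,119.8],[374.8,114.2]])
side=np.array([[386.8,226.3],[350.5,212],[393,187.5],[429,209.5]])
g=ray("top",[357,145],45);print(g)
f=lambda p:(proj("top",W(p))-ot).ravel()
r=least_squares(f,[g[0],g[1],3.2]);print(r.x,r.fun.round(1))
print(proj("side",W(r.x)).round(1))
f2=lambda p:np.r_[f(p),(proj("side",W(p))-side).ravel()]
r2=least_squares(f2,r.x);print(r2.x,r2.fun.round(1))
p=r2.x;c,s=np.cos(p[2]),np.sin(p[2]);print("high",p[0]+61*c-46*s,p[1]+61*s+46*c)
# tray: rim corners outer z=30
a=cv2.imread("pics/top0.png")[105:235,170:305]
cv2.imwrite("pics/tray.png",cv2.convertScaleAbs(cv2.resize(a,None,fx=4,fy=4,interpolation=2),alpha=1.8))
s_,M,t=T();print(M.round(3))
E
```

```text
[ 550.58791659 -101.50241406   45.        ]
[ 551.14877796 -100.64292098    3.25447665] [ 0.8  0.3 -0.5 -0.2 -0.4 -0.   0.1 -0.1]
[[386.1 228. ]
 [348.7 210. ]
 [391.6 186.5]
 [428.5 208.3]]
[ 551.85319029 -101.89425001    3.25248084] [ 1.3  0.1 -0.1 -0.5  0.2 -0.4  0.7 -0.4 -0.1  1.9 -1.2 -1.9 -0.7 -0.8
  0.1 -1. ]
high 496.31824951633894 -154.36205301903163
[[-0.001  0.441  0.897]
 [-0.001  0.897 -0.441]
 [-1.    -0.001 -0.   ]]
```

View pics/tray.png

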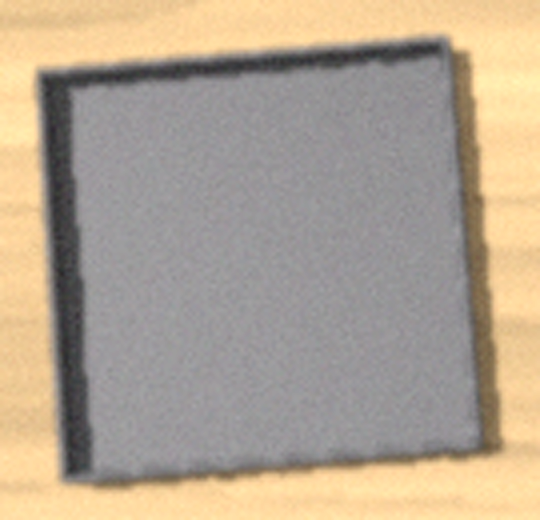

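The fit agrees with a raised +x+y corner, to about 2 px. The frame is at (551.5,-101), yaw 3.253 rad, and the high corner is at (496,-154). I'll turn the tool so the jaws lie along frame y, and shut the fingers for pressing.

Request:
jog_arm(increments=[{"rx": -0.142,"x": 20,"hand": 0},{"rx": -0.142,"x": 20,"hand": 0},{"rx": -0.142,"x": 20,"hand": 0},{"rx": -0.142,"x": 20,"hand": 0},{"hand": 0}], force=50)

```text
schema error: expected keys rx, ry, rz, x, y, z, hand
```

```bash
cat >> h.py <<'E'
def goto(x,y,z):
    s,M,p=T();print(s["time_s"],p.round(1),M.round(3).tolist(),s["force"].round(1),s["grip_width"]);print("tool shift",(M.T@(np.array([x,y,z])-p)).round(1))
E
python3 - <<'E'
from h import *
goto(496,-154,100)
for q in [(179.5,123),(282.5,114.5),(291.5,217),(186.5,225)]:print(ray("top",q,30).round(1))
print(np.mean([ray("top",q,30) for q in [(179.5,123),(282.5,114.5),(291.5,217),(186.5,225)]],axis=0))
E
```

```text
0.1 [231.4 471.  230.8] [[-0.001, 0.441, 0.897], [-0.001, 0.897, -0.441], [-1.0, -0.001, -0.0]] [-0.9 -0.9  0.1] 1.000602403664951
tool shift [ 131.2 -444.1  513.1]
[616.4 338.5  30. ]
[633.7  81.3  30. ]
[377.5  61.8  30. ]
[362.2 319.2  30. ]
[497.47378655 200.21024722  30.        ]
```

Request:
jog_arm(increments=[{"rx": -0.142,"ry": 0,"rz": 0,"x": 20,"y": 0,"z": 0,"hand": 0},{"rx": -0.142,"ry": 0,"rz": 0,"x": 20,"y": 0,"z": 0,"hand": 0},{"rx": -0.142,"ry": 0,"rz": 0,"x": 20,"y": 0,"z": 0,"hand": 0},{"rx": -0.142,"ry": 0,"rz": 0,"x": 20,"y": 0,"z": 0,"hand": 0},{"rx": 0,"ry": 0,"rz": 0,"x": 0,"y": 0,"z": 0,"hand": 0}], force=50)

```text
time_s: 0.72
eef_pos: [231.1, 470.5, 150.0]
ee_rot: [0.705, -0.04, 0.707, 0.038]
force: [0.6, 0.1, 0.7]
grip_width: 0.003
```

```bash
python3 - <<'E'
from h import *
goto(496,-154,120)
E
```

```text
0.725 [231.1 470.5 150. ] [[-0.002, -0.11, 0.994], [-0.003, 0.994, 0.11], [-1.0, -0.002, -0.002]] [0.6 0.1 0.7] 0.0027494512085137752
tool shift [  31.1 -649.7  194.9]
```

Request:
jog_arm(increments=[{"rx": 0,"ry": 0,"rz": 0,"x": 0,"y": -45,"z": 15,"hand": 0},{"rx": 0,"ry": 0,"rz": 0,"x": 0,"y": -45,"z": 15,"hand": 0},{"rx": 0,"ry": 0,"rz": 0,"x": 0,"y": -45,"z": 15,"hand": 0},{"rx": 0,"ry": 0,"rz": 0,"x": 0,"y": -45,"z": 15,"hand": 0},{"rx": 0,"ry": 0,"rz": 0,"x": 0,"y": -45,"z": 15,"hand": 0}])

```text
time_s: 1.35
eef_pos: [331.9, 254.7, 152.3]
ee_rot: [0.707, -0.038, 0.705, 0.038]
force: [1.0, 0.3, -0.8]
grip_width: -0.004
```

Request:
jog_arm(increments=[{"rx": 0,"ry": 0,"rz": 0,"x": 0,"y": -45,"z": 15,"hand": 0},{"rx": 0,"ry": 0,"rz": 0,"x": 0,"y": -45,"z": 15,"hand": 0},{"rx": 0,"ry": 0,"rz": 0,"x": 0,"y": -45,"z": 15,"hand": 0},{"rx": 0,"ry": 0,"rz": 0,"x": 0,"y": -45,"z": 15,"hand": 0},{"rx": 0,"ry": 0,"rz": 0,"x": 0,"y": -45,"z": 15,"hand": 0}])

```text
time_s: 1.98
eef_pos: [431.5, 39.0, 152.4]
ee_rot: [0.707, -0.038, 0.705, 0.038]
force: [0.6, 0.4, -0.6]
grip_width: -0.001
```

Request:
jog_arm(increments=[{"rx": 0,"ry": 0,"rz": 0,"x": 10,"y": -45,"z": 15,"hand": 0},{"rx": 0,"ry": 0,"rz": 0,"x": 10,"y": -45,"z": 15,"hand": 0},{"rx": 0,"ry": 0,"rz": 0,"x": 10,"y": -45,"z": 15,"hand": 0},{"rx": 0,"ry": 0,"rz": 0,"x": 0,"y": -45,"z": 0,"hand": 0},{"rx": 0,"ry": 0,"rz": 0,"x": 0,"y": 0,"z": 0,"hand": 0}])

```text
time_s: 2.6
eef_pos: [495.8, -135.9, 121.9]
ee_rot: [0.706, -0.037, 0.706, 0.037]
force: [0.1, 0.3, 0.9]
grip_width: 0.0
```

```bash
python3 - <<'E'
from h import *
goto(496,-154,70)
s,M,p=T()
cv2.imwrite("pics/w1.png",capture("wrist")[...,::-1])
c=get_calibration("wrist");Tc=c["T_tool_cam"]
def pw(P):
    X=(M.T@(np.array(P,float)-p)-Tc[:3,3])@Tc[:3,:3];u=c["camera_matrix"]@X;return u[:2]/u[2]
print("high",pw([496,-154,65]))
E
```

```text
2.6 [ 495.8 -135.9  121.9] [[0.001, -0.105, 0.995], [-0.001, 0.995, 0.105], [-1.0, -0.001, 0.001]] [0.1 0.3 0.9] 0.00011750279365323862
tool shift [ 51.9 -18.   -1.7]
high [294.45658319 211.87253086]
```

View pics/w1.png

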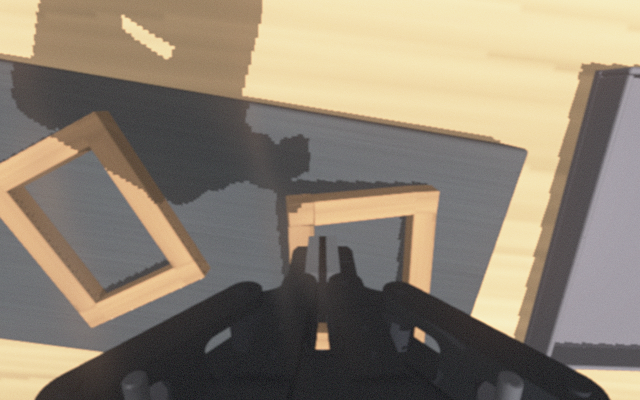

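The wrist view shows the raised corner as the block joint at about (301,209). That is a few mm in +y from the fit, so I aim at (495,-151).

Request:
jog_arm(increments=[{"rx": 0,"ry": 0,"rz": 0,"x": 15,"y": -15,"z": -1,"hand": 0},{"rx": 0,"ry": 0,"rz": 0,"x": 15,"y": 0,"z": 0,"hand": 0},{"rx": 0,"ry": 0,"rz": 0,"x": 15,"y": 0,"z": 0,"hand": 0},{"rx": 0,"ry": 0,"rz": 0,"x": 0,"y": 0,"z": 0,"hand": 0}])

```text
time_s: 3.15
eef_pos: [495.2, -147.5, 74.8]
ee_rot: [0.705, -0.039, 0.707, 0.04]
force: [-0.3, 0.2, 1.0]
grip_width: -0.003
```

```bash
python3 - <<'E'
from h import *
goto(495,-151,47)
cv2.imwrite("pics/s2.png",cv2.convertScaleAbs(cv2.resize(capture("side")[150:300,320:480,::-1],None,fx=4,fy=4),alpha=1.3))
E
```

```text
3.15 [ 495.2 -147.5   74.8] [[-0.003, -0.111, 0.994], [0.002, 0.994, 0.111], [-1.0, 0.002, -0.002]] [-0.3  0.2  1. ] -0.002531161979650393
tool shift [27.8 -3.5 -0.6]
```

View pics/s2.png

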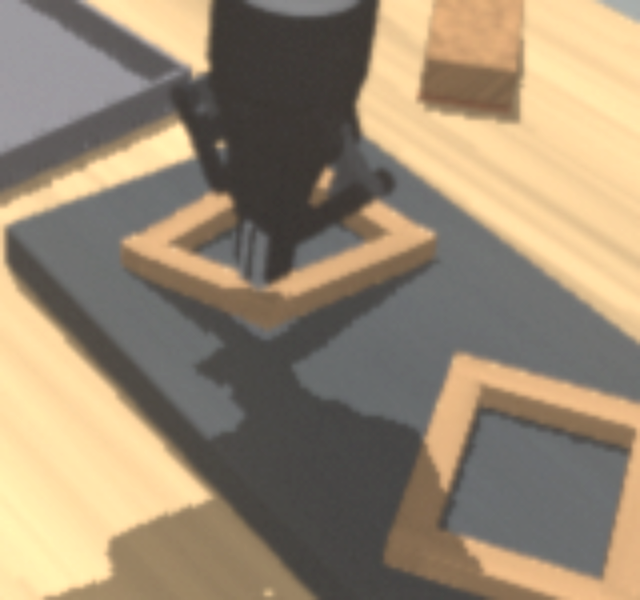

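The fingertips are about 10 mm above the raised corner, slightly to its inner side. I'll nudge outward 4 mm and press.

Request:
jog_arm(increments=[{"rx": 0,"ry": 0,"rz": 0,"x": 3,"y": -4,"z": -2,"hand": 0},{"rx": 0,"ry": 0,"rz": 0,"x": 5,"y": 0,"z": 0,"hand": 0},{"rx": 0,"ry": 0,"rz": 0,"x": 5,"y": 0,"z": 0,"hand": 0},{"rx": 0,"ry": 0,"rz": 0,"x": 5,"y": 0,"z": 0,"hand": 0},{"rx": 0,"ry": 0,"rz": 0,"x": 5,"y": 0,"z": 0,"hand": 0}])

```text
time_s: 3.82
eef_pos: [494.4, -152.5, 52.9]
ee_rot: [0.706, -0.039, 0.706, 0.039]
force: [-0.5, -0.4, 1.4]
grip_width: 0.0
```

Request:
jog_arm(increments=[{"rx": 0,"ry": 0,"rz": 0,"x": 3,"y": 0,"z": 0,"hand": 0},{"rx": 0,"ry": 0,"rz": 0,"x": 2,"y": 0,"z": 0,"hand": 0},{"rx": 0,"ry": 0,"rz": 0,"x": 0,"y": 0,"z": 0,"hand": 0}])

```text
time_s: 4.2
eef_pos: [494.4, -152.5, 48.2]
ee_rot: [0.706, -0.039, 0.706, 0.039]
force: [-0.1, -0.2, 0.5]
grip_width: 0.003
```

Request:
jog_arm(increments=[{"rx": 0,"ry": 0,"rz": 0,"x": 2,"y": 0,"z": 0,"hand": 0},{"rx": 0,"ry": 0,"rz": 0,"x": 1,"y": 0,"z": 0,"hand": 0},{"rx": 0,"ry": 0,"rz": 0,"x": 0,"y": 0,"z": 0,"hand": 0}])

```text
time_s: 4.58
eef_pos: [494.4, -152.6, 45.3]
ee_rot: [0.706, -0.039, 0.706, 0.039]
force: [-0.2, 0.3, -0.2]
grip_width: 0.0
```

```bash
python3 - <<'E'
from h import *
goto(495,-151,44)
cv2.imwrite("pics/s3.png",cv2.convertScaleAbs(cv2.resize(capture("side")[150:300,320:480,::-1],None,fx=4,fy=4),alpha=1.3))
E
```

```text
4.575 [ 494.4 -152.6   45.3] [[0.0, -0.111, 0.994], [-0.0, 0.994, 0.111], [-1.0, -0.0, 0.0]] [-0.2  0.3 -0.2] 0.00012962470461233547
tool shift [1.3 1.5 0.7]
```

View pics/s3.png

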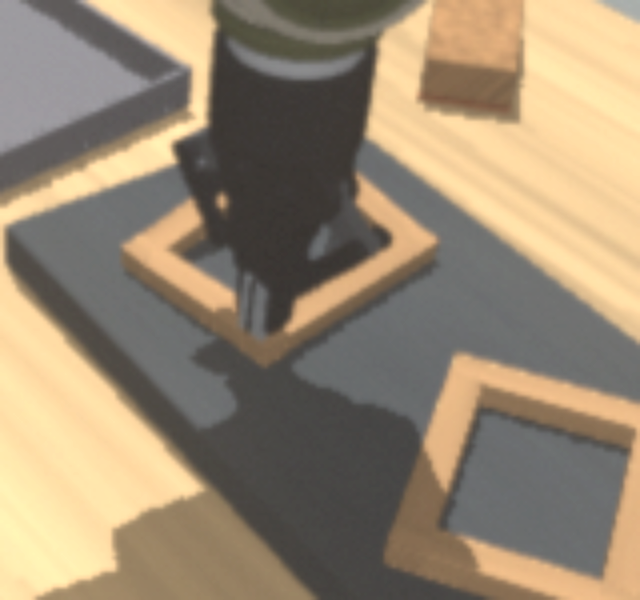

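The frame has rocked and the corner is down almost onto the plate. I'll push a little more until I see contact force.

Request:
jog_arm(increments=[{"rx": 0,"ry": 0,"rz": 0,"x": 1,"y": 0,"z": 0,"hand": 0},{"rx": 0,"ry": 0,"rz": 0,"x": 0,"y": 0,"z": 0,"hand": 0}])

```text
time_s: 4.88
eef_pos: [494.5, -152.6, 45.0]
ee_rot: [0.706, -0.039, 0.706, 0.039]
force: [-3.3, 1.1, 7.7]
grip_width: -0.005
```

Request:
jog_arm(increments=[{"rx": 0,"ry": 0,"rz": 0,"x": 1,"y": 0,"z": 0,"hand": 0},{"rx": 0,"ry": 0,"rz": 0,"x": 0,"y": 0,"z": 0,"hand": 0}])

```text
time_s: 5.12
eef_pos: [494.6, -152.7, 44.8]
ee_rot: [0.706, -0.04, 0.706, 0.039]
force: [-5.9, 1.7, 17.8]
grip_width: -0.004
```

The corner is seated, with 18 N at z = 45. Now lifting, opening the hand and moving above the +y rail. After pressing, the +x and +y rails should lie flat on the plate.

Request:
jog_arm(increments=[{"rx": 0,"ry": 0,"rz": 0,"x": -10,"y": 0,"z": 0,"hand": 0},{"rx": 0,"ry": 0,"rz": 0,"x": -30,"y": 0,"z": 0,"hand": 0},{"rx": 0,"ry": 0,"rz": 0,"x": -40,"y": 0,"z": -20,"hand": 50},{"rx": 0,"ry": 0,"rz": 0,"x": -30,"y": 0,"z": -40,"hand": 50},{"rx": 0,"ry": 0,"rz": 0,"x": 0,"y": 0,"z": -40,"hand": 50}])

```text
time_s: 5.75
eef_pos: [394.8, -164.2, 155.3]
ee_rot: [0.707, -0.041, 0.705, 0.038]
force: [0.2, -0.7, -0.4]
grip_width: 0.585
```

```bash
python3 - <<'E'
from h import *
goto(556,-147,100)
cv2.imwrite("pics/s4.png",cv2.convertScaleAbs(cv2.resize(capture("side")[150:300,320:480,::-1],None,fx=4,fy=4),alpha=1.3))
t=capture("top")[...,::-1]
cv2.imwrite("pics/t4.png",cv2.convertScaleAbs(cv2.resize(t[90:205,305:490],None,fx=4.3,fy=4.3),alpha=1.6))
s,M,p=T();print(p)
cv2.imwrite("pics/w4.png",capture("wrist")[...,::-1])
E
```

```text
5.75 [ 394.8 -164.2  155.3] [[0.004, -0.112, 0.994], [-0.003, 0.994, 0.112], [-1.0, -0.003, 0.003]] [ 0.2 -0.7 -0.4] 0.5851241409005278
tool shift [ 55.8  -0.8 161.9]
[ 392.82380104 -163.50484887  153.80597372]
```

View pics/s4.png

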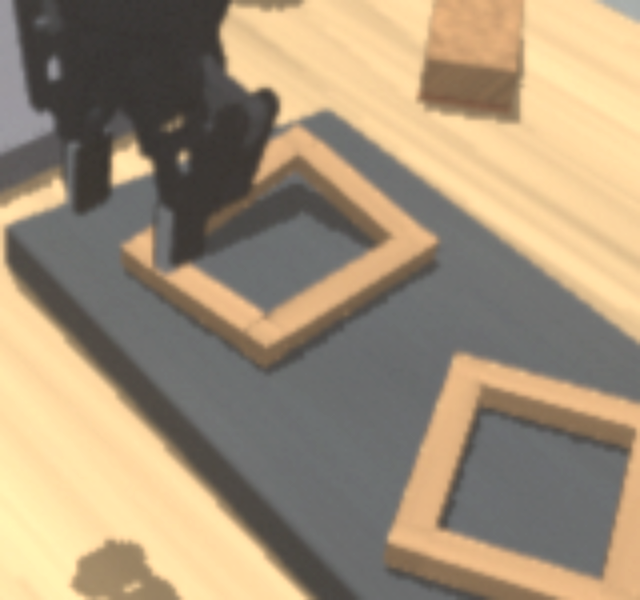

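View pics/t4.png

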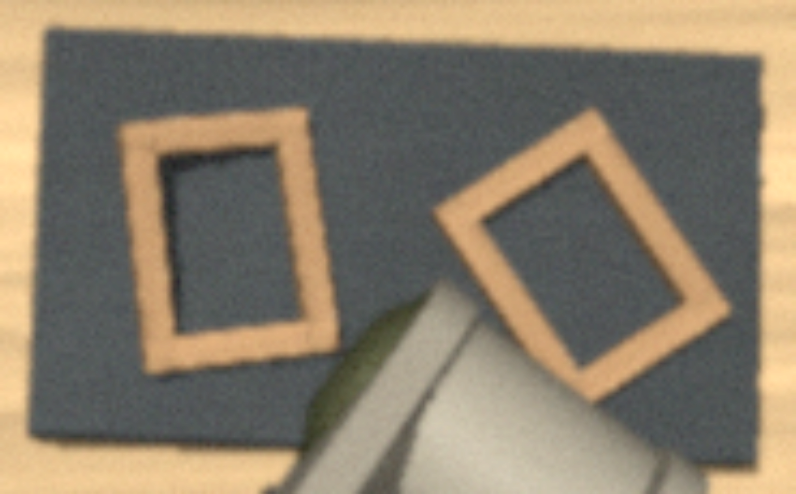

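View pics/w4.png

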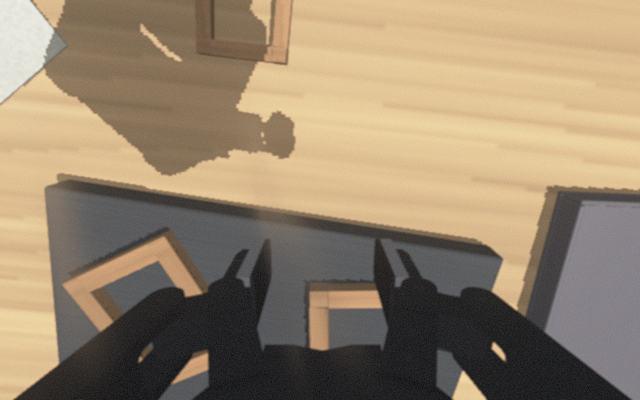

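The rocked pose is clear: the +x+y corner is down, and the shadow now lies under the opposite corner. In the crop the +y rail runs from (307,108) to (341,348) on its outer edge, with its middle at (307,231), which is (376.4,143.7) in the full top image.

```bash
python3 - <<'E'
from h import *
f=lambda u,v:ray("top",(305+u/4.3,90+v/4.3),45)
a,b=f(307,108),f(341,348);print(a,b,"rail yaw",np.arctan2(*(b-a)[[1,0]]))
i,j=f(278,150),f(303,320);print("inner yaw",np.arctan2(*(j-i)[[1,0]]), (i+j)/2,(a+b)/2)
m=((a+b)/2+(i+j)/2)/2;print(m)
s,M,p=T();print("tool y",M[:,1]);goto(m[0],m[1],100)
E
```

```text
[ 624.24787947 -151.01307235   45.        ] [ 485.53916367 -166.48379257   45.        ] rail yaw -3.030517846077973
inner yaw -3.0238325360020974 [ 550.99720714 -139.58517345   45.        ] [ 554.89352157 -158.74843246   45.        ]
[ 552.94536436 -149.16680296   45.        ]
tool y [-1.09397401e-01  9.93997924e-01 -5.80032977e-04]
5.9 [ 394.3 -163.8  153.8] [[0.001, -0.109, 0.994], [-0.001, 0.994, 0.109], [-1.0, -0.001, 0.001]] [1.1 0.1 0.2] 0.5836834721297276
tool shift [ 54.   -2.8 159.2]
```

Request:
jog_arm(increments=[{"rx": 0,"ry": 0,"rz": 0,"x": 0,"y": -2,"z": 40,"hand": 50},{"rx": 0,"ry": 0,"rz": 0,"x": 0,"y": 0,"z": 40,"hand": 50},{"rx": 0,"ry": 0,"rz": 0,"x": 15,"y": 0,"z": 40,"hand": 50},{"rx": 0,"ry": 0,"rz": 0,"x": 30,"y": 0,"z": 39,"hand": 50},{"rx": 0,"ry": 0,"rz": 0,"x": 0,"y": 0,"z": 0,"hand": 50}])

```text
time_s: 6.52
eef_pos: [554.3, -146.6, 105.0]
ee_rot: [0.705, -0.039, 0.707, 0.041]
force: [-1.1, -0.0, -0.0]
grip_width: 0.586
```

```bash
python3 - <<'E'
from h import *
goto(553,-149,33)
cv2.imwrite("pics/s5.png",cv2.convertScaleAbs(cv2.resize(capture("side")[150:300,320:480,::-1],None,fx=4,fy=4),alpha=1.3))
cv2.imwrite("pics/w5.png",capture("wrist")[...,::-1])
E
```

```text
6.525 [ 554.3 -146.6  105. ] [[-0.004, -0.113, 0.994], [0.002, 0.994, 0.113], [-1.0, 0.003, -0.004]] [-1.1 -0.  -0. ] 0.5858140771434275
tool shift [72.  -2.4 -1.3]
```

View pics/s5.png

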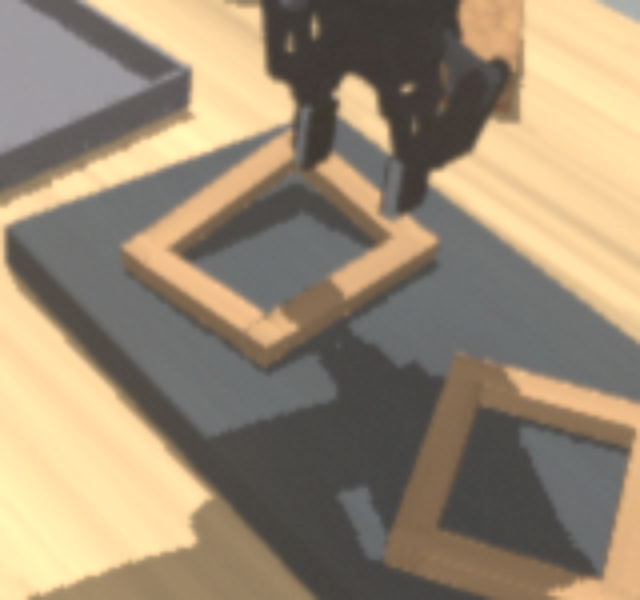

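View pics/w5.png

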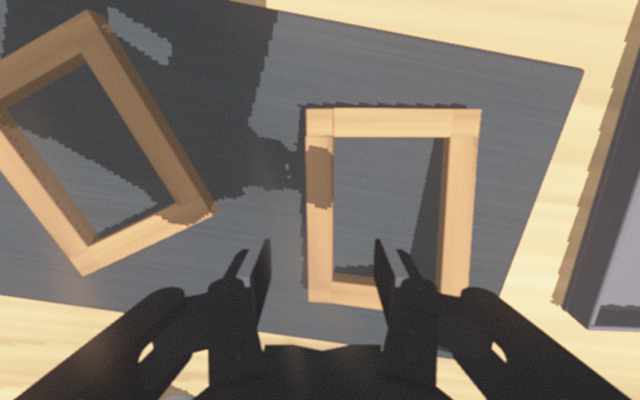

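In the wrist view the +y rail, u = 307–333, sits centred between the fingers at 265 and 380. The side view shows both its ends on the plate. Descending to TCP z of about 34.

Request:
jog_arm(increments=[{"rx": 0,"ry": 0,"rz": 0,"x": 20,"y": 0,"z": 0,"hand": 50},{"rx": 0,"ry": 0,"rz": 0,"x": 20,"y": 0,"z": 0,"hand": 50},{"rx": 0,"ry": 0,"rz": 0,"x": 20,"y": 0,"z": 0,"hand": 50},{"rx": 0,"ry": 0,"rz": 0,"x": 10,"y": 0,"z": 0,"hand": 50},{"rx": 0,"ry": 0,"rz": 0,"x": 0,"y": 0,"z": 0,"hand": 50}])

```text
time_s: 7.25
eef_pos: [553.2, -148.1, 38.8]
ee_rot: [0.706, -0.039, 0.706, 0.039]
force: [-0.7, -0.1, 0.5]
grip_width: 0.585
```

Request:
jog_arm(increments=[{"rx": 0,"ry": 0,"rz": 0,"x": 0,"y": 0,"z": 0,"hand": 30},{"rx": 0,"ry": 0,"rz": 0,"x": 0,"y": 0,"z": 0,"hand": 20},{"rx": 0,"ry": 0,"rz": 0,"x": 0,"y": 0,"z": 0,"hand": 8},{"rx": 0,"ry": 0,"rz": 0,"x": 0,"y": 0,"z": 0,"hand": 8},{"rx": 0,"ry": 0,"rz": 0,"x": 0,"y": 0,"z": 0,"hand": 8}], force=50)

```text
time_s: 7.88
eef_pos: [553.6, -148.1, 39.1]
ee_rot: [0.706, -0.04, 0.706, 0.039]
force: [-1.3, -0.4, 6.1]
grip_width: 0.188
```

```bash
python3 - <<'E'
from h import *
goto(553,-149,33)
cv2.imwrite("pics/s6.png",cv2.convertScaleAbs(cv2.resize(capture("side")[150:300,320:480,::-1],None,fx=4,fy=4),alpha=1.3))
E
```

```text
7.875 [ 553.6 -148.1   39.1] [[0.001, -0.111, 0.994], [-0.001, 0.994, 0.111], [-1.0, -0.001, 0.001]] [-1.3 -0.4  6.1] 0.18785280692313783
tool shift [ 6.1 -0.8 -0.7]
```

View pics/s6.png

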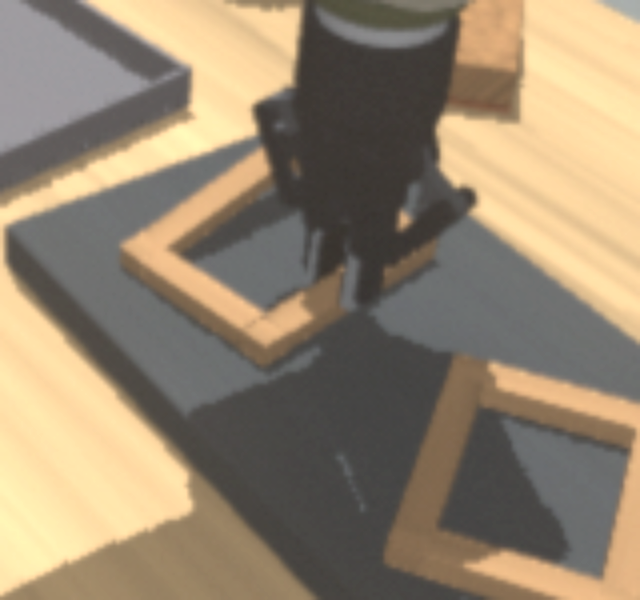

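The grip is shallow: TCP z is 39, not 34, and the width reads about 16. I'll open slightly, go 5 mm lower and regrip.

Request:
jog_arm(increments=[{"rx": 0,"ry": 0,"rz": 0,"x": 0,"y": 0,"z": 0,"hand": 40},{"rx": 0,"ry": 0,"rz": 0,"x": 0,"y": 0,"z": 0,"hand": 40},{"rx": 0,"ry": 0,"rz": 0,"x": 3,"y": 0,"z": 0,"hand": 40},{"rx": 0,"ry": 0,"rz": 0,"x": 3,"y": 0,"z": 0,"hand": 40},{"rx": 0,"ry": 0,"rz": 0,"x": 0,"y": 0,"z": 0,"hand": 40}])

```text
time_s: 8.55
eef_pos: [553.1, -147.8, 31.9]
ee_rot: [0.706, -0.039, 0.706, 0.039]
force: [-0.4, -0.1, 0.1]
grip_width: 0.469
```

```bash
python3 - <<'E'
from h import *
goto(553,-149,33)
E
```

```text
8.55 [ 553.1 -147.8   31.9] [[-0.001, -0.111, 0.994], [0.0, 0.994, 0.111], [-1.0, 0.0, -0.001]] [-0.4 -0.1  0.1] 0.46896118533734593
tool shift [-1.1 -1.1 -0.2]
```

Request:
jog_arm(increments=[{"rx": 0,"ry": 0,"rz": 0,"x": -2,"y": 0,"z": 0,"hand": 40},{"rx": 0,"ry": 0,"rz": 0,"x": 0,"y": 0,"z": 0,"hand": 25},{"rx": 0,"ry": 0,"rz": 0,"x": 0,"y": 0,"z": 0,"hand": 8},{"rx": 0,"ry": 0,"rz": 0,"x": 0,"y": 0,"z": 0,"hand": 8},{"rx": 0,"ry": 0,"rz": 0,"x": 0,"y": 0,"z": 0,"hand": 8}], force=50)

```text
time_s: 9.18
eef_pos: [553.4, -148.2, 34.6]
ee_rot: [0.706, -0.039, 0.706, 0.039]
force: [-1.3, -0.4, 5.2]
grip_width: 0.197
```

Request:
jog_arm(increments=[{"rx": 0,"ry": 0,"rz": 0,"x": 0,"y": 0,"z": 0,"hand": 8},{"rx": 0,"ry": 0,"rz": 0,"x": -5,"y": 0,"z": 0,"hand": 8},{"rx": 0,"ry": 0,"rz": 0,"x": -10,"y": 0,"z": 0,"hand": 8},{"rx": 0,"ry": 0,"rz": 0,"x": -15,"y": 0,"z": 0,"hand": 8},{"rx": 0,"ry": 0,"rz": 0,"x": 0,"y": 0,"z": 0,"hand": 8}])

```text
time_s: 9.8
eef_pos: [554.0, -148.3, 65.9]
ee_rot: [0.707, -0.04, 0.705, 0.039]
force: [0.1, 0.9, -0.9]
grip_width: 0.194
```

```bash
python3 - <<'E'
from h import *
goto(553,-149,33)
cv2.imwrite("pics/s7.png",cv2.convertScaleAbs(cv2.resize(capture("side")[150:300,320:480,::-1],None,fx=4,fy=4),alpha=1.3))
E
```

```text
9.8 [ 554.  -148.3   65.9] [[0.003, -0.111, 0.994], [-0.001, 0.994, 0.111], [-1.0, -0.002, 0.002]] [ 0.1  0.9 -0.9] 0.19389975948067764
tool shift [32.9 -0.6 -1.2]
```

View pics/s7.png

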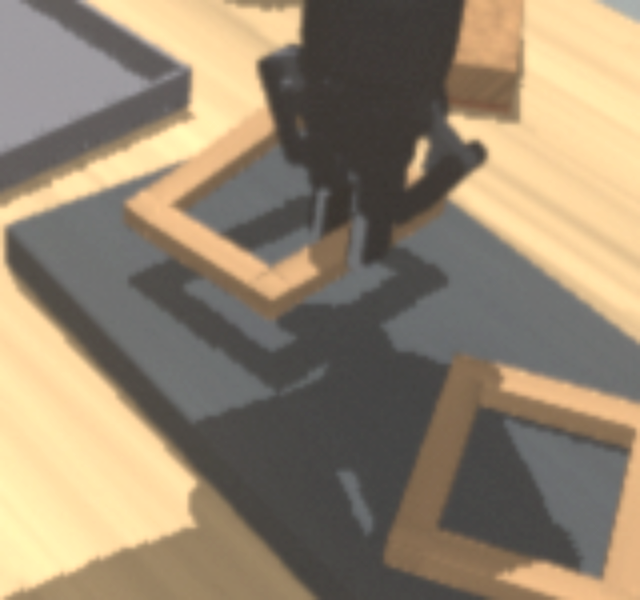

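The frame is lifted level by the +y rail. The tray centre is (497.5,200), so the TCP goes to about (502.5,154.5).

Request:
jog_arm(increments=[{"rx": 0,"ry": 0,"rz": 0,"x": -20,"y": 0,"z": 0,"hand": 8},{"rx": 0,"ry": 0,"rz": 0,"x": -15,"y": 15,"z": -2,"hand": 8},{"rx": 0,"ry": 0,"rz": 0,"x": 0,"y": 30,"z": -2,"hand": 8},{"rx": 0,"ry": 0,"rz": 0,"x": 0,"y": 35,"z": -2,"hand": 8},{"rx": 0,"ry": 0,"rz": 0,"x": 0,"y": 35,"z": -2,"hand": 8}])

```text
time_s: 10.48
eef_pos: [531.8, -32.7, 99.3]
ee_rot: [0.706, -0.039, 0.706, 0.039]
force: [-0.5, 0.4, -0.9]
grip_width: 0.191
```

Request:
jog_arm(increments=[{"rx": 0,"ry": 0,"rz": 0,"x": 0,"y": 35,"z": -2,"hand": 8},{"rx": 0,"ry": 0,"rz": 0,"x": 0,"y": 35,"z": -2,"hand": 8},{"rx": 0,"ry": 0,"rz": 0,"x": 0,"y": 35,"z": -2,"hand": 8},{"rx": 0,"ry": 0,"rz": 0,"x": 0,"y": 35,"z": -2,"hand": 8},{"rx": 0,"ry": 0,"rz": 0,"x": 0,"y": 30,"z": -1,"hand": 8}])

```text
time_s: 11.1
eef_pos: [503.6, 135.3, 99.4]
ee_rot: [0.706, -0.04, 0.706, 0.04]
force: [0.2, -0.0, -1.0]
grip_width: 0.192
```

Request:
jog_arm(increments=[{"rx": 0,"ry": 0,"rz": 0,"x": 0,"y": 20,"z": 0,"hand": 8},{"rx": 0,"ry": 0,"rz": 0,"x": 0,"y": 0,"z": 0,"hand": 8},{"rx": 0,"ry": 0,"rz": 0,"x": 0,"y": 0,"z": 0,"hand": 8}])

```text
time_s: 11.48
eef_pos: [502.3, 153.1, 99.3]
ee_rot: [0.706, -0.039, 0.706, 0.039]
force: [-0.1, 0.2, -1.2]
grip_width: 0.197
```

```bash
python3 - <<'E'
from h import *
goto(502.5,154.5,9)
a=capture("side")[...,::-1];b=capture("top")[...,::-1]
cv2.imwrite("pics/s8.png",cv2.convertScaleAbs(cv2.resize(a[100:240,220:400],None,fx=4,fy=4),alpha=1.3))
cv2.imwrite("pics/t8.png",cv2.convertScaleAbs(cv2.resize(b[95:235,170:350],None,fx=4,fy=4),alpha=1.5))
E
```

```text
11.475 [502.3 153.1  99.3] [[-0.0, -0.111, 0.994], [-0.0, 0.994, 0.111], [-1.0, -0.0, -0.0]] [-0.1  0.2 -1.2] 0.197259343049067
tool shift [90.3  1.4  0.4]
```

View pics/s8.png

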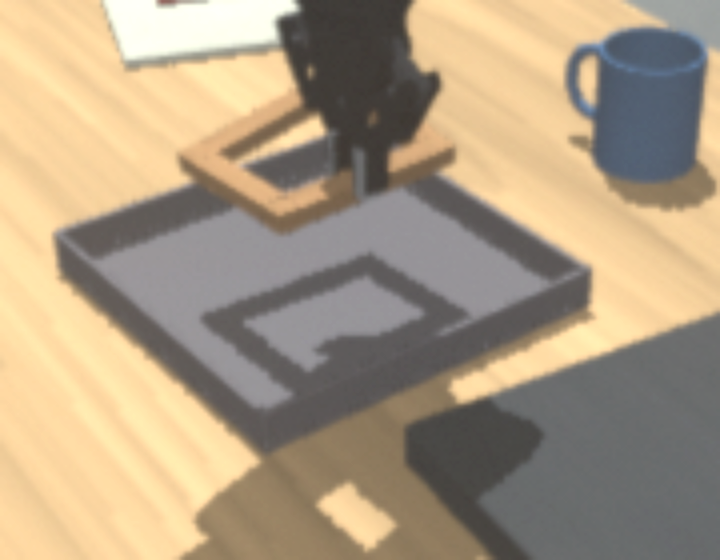

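View pics/t8.png

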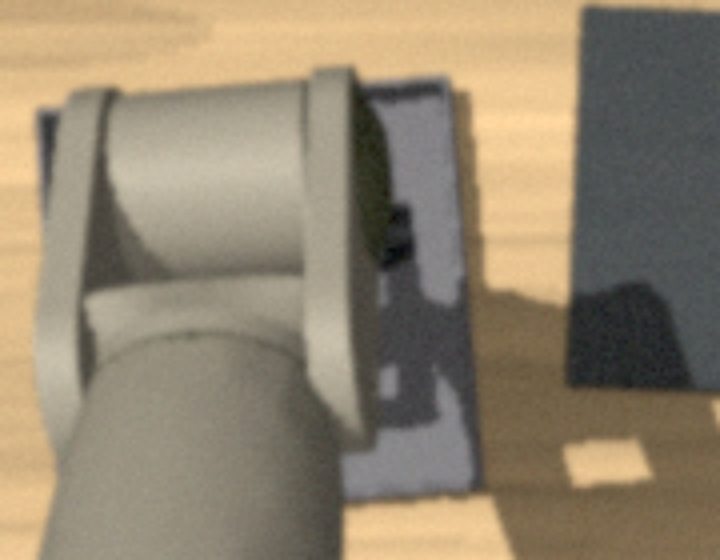

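The frame hangs level over the tray. It was gripped at TCP z of about 34.6 on the 30 mm plate, so it touches the tray floor at about 9.6. Lowering, slow at the end.

Request:
jog_arm(increments=[{"rx": 0,"ry": 0,"rz": 0,"x": 20,"y": 1,"z": 0,"hand": 8},{"rx": 0,"ry": 0,"rz": 0,"x": 25,"y": 0,"z": 0,"hand": 8},{"rx": 0,"ry": 0,"rz": 0,"x": 20,"y": 0,"z": 0,"hand": 8},{"rx": 0,"ry": 0,"rz": 0,"x": 10,"y": 0,"z": 0,"hand": 8},{"rx": 0,"ry": 0,"rz": 0,"x": 5,"y": 0,"z": 0,"hand": 8}])

```text
time_s: 12.2
eef_pos: [502.6, 154.0, 19.1]
ee_rot: [0.706, -0.039, 0.706, 0.039]
force: [-0.2, -0.0, -0.5]
grip_width: 0.194
```

Request:
jog_arm(increments=[{"rx": 0,"ry": 0,"rz": 0,"x": 3,"y": 0,"z": 0,"hand": 8},{"rx": 0,"ry": 0,"rz": 0,"x": 2,"y": 0,"z": 0,"hand": 8},{"rx": 0,"ry": 0,"rz": 0,"x": 1,"y": 0,"z": 0,"hand": 8},{"rx": 0,"ry": 0,"rz": 0,"x": 0,"y": 0,"z": 0,"hand": 8}])

```text
time_s: 12.7
eef_pos: [502.5, 154.3, 13.4]
ee_rot: [0.706, -0.039, 0.706, 0.039]
force: [0.2, 0.4, -0.6]
grip_width: 0.189
```

Request:
jog_arm(increments=[{"rx": 0,"ry": 0,"rz": 0,"x": 2,"y": 0,"z": 0,"hand": 8},{"rx": 0,"ry": 0,"rz": 0,"x": 1,"y": 0,"z": 0,"hand": 8},{"rx": 0,"ry": 0,"rz": 0,"x": 0,"y": 0,"z": 0,"hand": 8}])

```text
time_s: 13.08
eef_pos: [502.5, 154.3, 10.4]
ee_rot: [0.706, -0.039, 0.706, 0.039]
force: [-0.2, 0.3, 0.5]
grip_width: 0.198
```

Request:
jog_arm(increments=[{"rx": 0,"ry": 0,"rz": 0,"x": 0.5,"y": 0,"z": 0,"hand": 8},{"rx": 0,"ry": 0,"rz": 0,"x": 0,"y": 0,"z": 0,"hand": 8}])

```text
time_s: 13.32
eef_pos: [502.5, 154.2, 10.0]
ee_rot: [0.706, -0.039, 0.706, 0.039]
force: [0.1, -1.4, 1.5]
grip_width: 0.196
```

Request:
jog_arm(increments=[{"rx": 0,"ry": 0,"rz": 0,"x": 0.5,"y": 0,"z": 0,"hand": 8},{"rx": 0,"ry": 0,"rz": 0,"x": 0,"y": 0,"z": 0,"hand": 8}])

```text
time_s: 13.58
eef_pos: [502.5, 154.2, 9.6]
ee_rot: [0.706, -0.039, 0.706, 0.039]
force: [-1.9, -1.4, 4.6]
grip_width: 0.193
```

```bash
python3 - <<'E'
from h import *
goto(502.5,154.5,9)
a=capture("side")[...,::-1]
cv2.imwrite("pics/s9.png",cv2.convertScaleAbs(cv2.resize(a[100:240,220:400],None,fx=4,fy=4),alpha=1.3))
E
```

```text
13.575 [502.5 154.2   9.6] [[0.0, -0.111, 0.994], [-0.0, 0.994, 0.111], [-1.0, -0.0, 0.0]] [-1.9 -1.4  4.6] 0.1930675137293444
tool shift [ 0.6  0.3 -0. ]
```

View pics/s9.png

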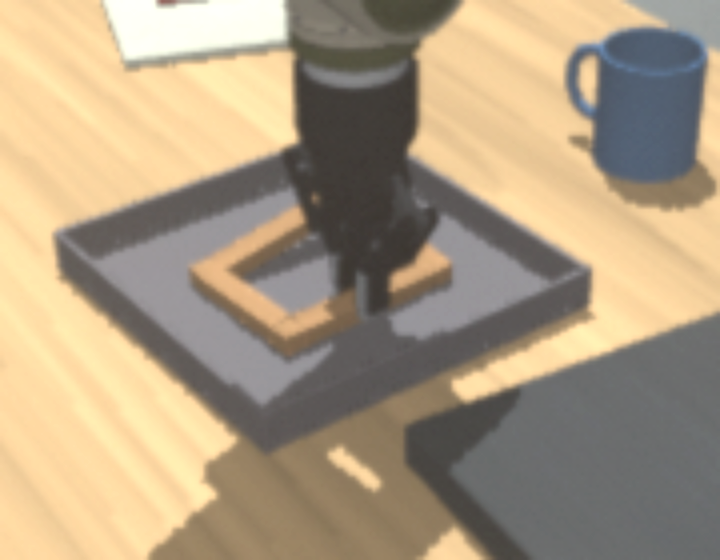

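It's resting on the tray floor at 4.6 N, in the middle. Releasing and withdrawing.

Request:
jog_arm(increments=[{"rx": 0,"ry": 0,"rz": 0,"x": 0,"y": 0,"z": 0,"hand": 20},{"rx": 0,"ry": 0,"rz": 0,"x": 0,"y": 0,"z": 0,"hand": 26},{"rx": 0,"ry": 0,"rz": 0,"x": 0,"y": 0,"z": 0,"hand": 36},{"rx": 0,"ry": 0,"rz": 0,"x": 0,"y": 0,"z": 0,"hand": 40},{"rx": 0,"ry": 0,"rz": 0,"x": 0,"y": 0,"z": 0,"hand": 40}])

```text
time_s: 14.25
eef_pos: [502.4, 154.3, 9.3]
ee_rot: [0.706, -0.039, 0.706, 0.039]
force: [-0.7, 0.1, 0.4]
grip_width: 0.473
```

Request:
jog_arm(increments=[{"rx": 0,"ry": 0,"rz": 0,"x": -10,"y": 0,"z": 0,"hand": 40},{"rx": 0,"ry": 0,"rz": 0,"x": -20,"y": 0,"z": 0,"hand": 40},{"rx": 0,"ry": 0,"rz": 0,"x": -40,"y": 0,"z": 0,"hand": 40},{"rx": 0,"ry": 0,"rz": 0,"x": -50,"y": 0,"z": -20,"hand": 40},{"rx": 0,"ry": 0,"rz": 0,"x": -40,"y": 0,"z": -40,"hand": 40}])

```text
time_s: 14.88
eef_pos: [442.8, 147.5, 171.8]
ee_rot: [0.707, -0.039, 0.705, 0.039]
force: [-0.0, -0.1, 0.8]
grip_width: 0.467
```

Request:
jog_arm(increments=[{"rx": 0,"ry": 0,"rz": 0,"x": 0,"y": 0,"z": -50,"hand": 40},{"rx": 0,"ry": 0,"rz": 0,"x": 0,"y": -50,"z": -30,"hand": 40},{"rx": 0,"ry": 0,"rz": 0,"x": 0,"y": -50,"z": 0,"hand": 40},{"rx": 0,"ry": 0,"rz": 0,"x": 0,"y": -50,"z": 0,"hand": 40},{"rx": 0,"ry": 0,"rz": 0,"x": 0,"y": 0,"z": 0,"hand": 40}])

```text
time_s: 15.5
eef_pos: [380.2, -12.8, 170.0]
ee_rot: [0.707, -0.038, 0.706, 0.037]
force: [0.1, 1.1, 0.2]
grip_width: 0.468
```

```bash
python3 - <<'E'
from h import *
goto(502.5,154.5,9)
a=capture("side")[...,::-1];b=capture("top")[...,::-1]
cv2.imwrite("pics/s10.png",cv2.convertScaleAbs(cv2.resize(a[100:320,220:500],None,fx=2.7,fy=2.7),alpha=1.3))
cv2.imwrite("pics/t10.png",cv2.convertScaleAbs(cv2.resize(b[90:240,170:490],None,fx=2.5,fy=2.5),alpha=1.5))
E
```

```text
15.5 [380.2 -12.8 170. ] [[0.001, -0.106, 0.994], [-0.001, 0.994, 0.106], [-1.0, -0.001, 0.001]] [0.1 1.1 0.2] 0.46798122068117176
tool shift [161.  153.5 139.1]
```

View pics/s10.png

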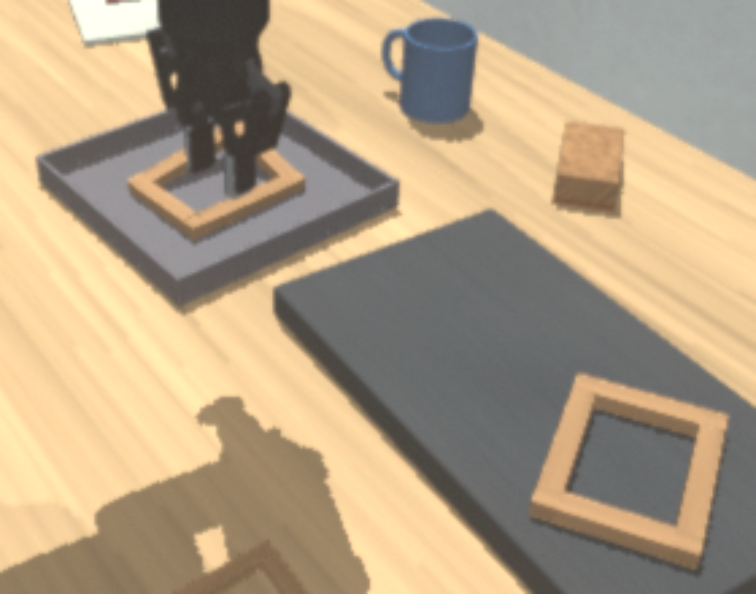

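View pics/t10.png

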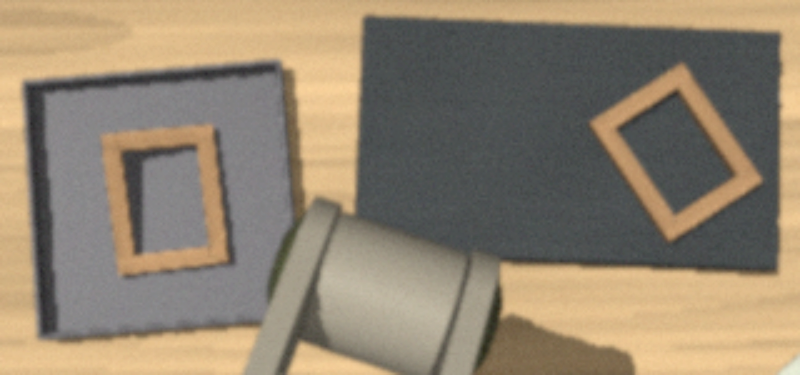

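```bash
python3 - <<'E'
from h import *
q=[(102,135),(214,126),(230,264),(122,275)]
print(np.mean([ray("top",(170+u/2.5,90+v/2.5),22) for u,v in q],axis=0))
print(finish_job(), sense()["time_s"])
E
```

```text
[497.34563601 197.25920449  22.        ]
the job is handed in; nothing more can be done
the job is handed in; nothing more can be done
```

I pressed the raised corner down until it sat on the plate, and the frame rocked onto it. I then lifted the twisted frame by its +y rail and laid it in the tray. The job was handed in at about 16 s.

- **Press:** the force rose to 18 N with the TCP at z = 45 mm. Afterwards the shadow showed the opposite corner raised, as expected.
- **Grip:** the first closure was too shallow, so I reopened, went about 5 mm lower and gripped again before lifting. The measured opening was about 16–17 mm, a little under the rail's 18 mm, but the frame stayed level while carried.
- **Placing:** I lowered the frame until it touched the tray floor at 4.6 N and only then released it. The last top picture puts its centre at about (497, 197), against a tray centre of about (497.5, 200), so it is within about 3 mm.
- **Resting pose:** it rests on its +x and +y rails, with the -x-y corner up by its own twist.
- **Flat frame:** it lies where it was, and the arm is clear of everything.

One disagreement in the measurements: the wrist view put the raised corner about 4 mm from the two-camera fit. I pressed between the two estimates.

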